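# Load an empty tray in the free sorter bay

### The job

Lift only the top tray off the pile of nested empty trays and set it down gently, upright and flat, inside the bed of the sorter bay that has no tray in it. Then swing that bay's hold-down lever fully over to its locked position, so that its toe lies over the tray's end. Leave the other trays, the occupied bay and the things on the bench as they are.

Things in the scene. Friction and masses are not known exactly. Their poses are not given: they have to be found in the camera images.
- tray_top: top of a pile of three nested empty trays: grey plastic tray with a pale rim, rim 164 x 62 mm outside, 54 mm high, walls 3 mm; below a shoulder 24 mm above its underside it narrows to 152 x 50 mm, tapering to 146 x 44 mm. Origin: centre of its underside; x along its long side, z up. It sits 30 mm higher than the tray below, so the upper 30 mm stand free; rim at 114 mm at the start.
- tray_middle: the middle tray of the pile, identical; its shoulder rests on the rim of the bottom tray, its rim is 84 mm above the bench and carries the top tray's shoulder. Must stay in the pile.
- tray_bottom: the bottom tray of the pile, identical, standing on the bench. Must stay.
- tray_loaded: a tray of the same kind holding a rack of ten capped sample tubes (up to 93 mm above its underside), seated and locked in the occupied bay. Origin at the centre of its underside. Leave alone.
- bay_a: one of two identical sorter bays (one holds tray_loaded, the other is free; left or right varies). Fixed white block 245 x 90 x 26 mm with a bed on top framed by steel strips 12 mm high, 156 x 54 mm inside. Origin on the bench under the bed's centre; x along the bed, away from the robot at yaw 0. Lever pivot at x -108, z 88 mm (axis along y), between cheeks 32 mm wide over both, 100 mm high.
- bay_b: the other of two identical sorter bays (one holds tray_loaded, the other is free; left or right varies). Fixed white block 245 x 90 x 26 mm with a bed on top framed by steel strips 12 mm high, 156 x 54 mm inside. Origin on the bench under the bed's centre; x along the bed, away from the robot at yaw 0. Lever pivot at x -108, z 88 mm (axis along y), between cheeks 32 mm wide over both, 100 mm high.
- bay_a_bed (a point): centre of the bed floor of bay_a, 26 mm above the bench; a seated tray's origin lies here
- bay_b_bed (a point): centre of the bed floor of bay_b, likewise
- bay_a_lever (a joint): hold-down lever of bay_a (rad): 0 open, handle leaning 45 deg to the bay's -x; grows as the handle swings to +x; 1.3 locked stop, handle leaning 29 deg to +x, its 43 mm toe level over the tray's end, 3 mm above the rim. Stays where left (about 1.5 N at the ball). Rod 10 mm thick, 65 mm from pivot to ball centre.
- bay_b_lever (a joint): hold-down lever of bay_b (rad): 0 open, handle leaning 45 deg to the bay's -x; grows as the handle swings to +x; 1.3 locked stop, handle leaning 29 deg to +x, its 43 mm toe level over the tray's end, 3 mm above the rim. Stays where left (about 1.5 N at the ball). Rod 10 mm thick, 65 mm from pivot to ball centre.
- bay_a_ball (a point): centre of the black ball (22 mm diameter) at the end of the lever of bay_a; 134 mm above the bench when open, about 145 mm when locked
- bay_b_ball (a point): centre of the black ball (22 mm diameter) at the end of the lever of bay_b; 134 mm above the bench when open, about 145 mm when locked
- dispenser: bystander: clear pump bottle, 68 mm diameter, 183 mm high; origin at the centre of its underside
- mug: bystander: white ceramic mug, 80 mm diameter, 95 mm high, handle at its +y; origin at the centre of its underside
- mouse: bystander: black computer mouse, 105 x 60 x 34 mm; origin at the centre of its underside
Not all that is in view belongs to the job. What is shaped like the tray_top but purple is not meant.

How it is judged:
By the outcome, as a careful person would: the job done as asked, in the order asked, and still so for the second after the job is handed in, with the robot touching nothing.
It also fails if it takes over 51 s, if anything falls off the work surface, if the arm or the gripper's body presses on something with over 40 N, if the wrist force passes 120 N, or if a joint passes its speed limit or range.

### The arm

A 6-joint arm with a two-finger parallel gripper is mounted at the origin on the work surface. World frame = base frame: x ahead of the robot, y to its left, z up, the work surface at z = 0. Lengths are in m, angles in rad, forces in N, time in s.
With the tool pointing down it reaches from about 0.35 to 0.725 m from the base axis. Payload 6 kg.
Tool frame: the origin (TCP) lies on the centre line of the jaws, within the pads' length; the fingertips stand 8 mm ahead of it and the grasp point (between the pads) lies 11 mm behind it (ctrl.tip_reach is the distance from the TCP to the fingertips, in m); z points along the fingers, y is the line along which they close (so a half turn about z gives the same grasp; the last joint's range is limited). The gripper opens to 85 mm and grips with 20 to 120 N. Pads are 22 mm wide; open, the fingers measure 114 mm over their backs; the gripper's body (76 mm by 85 mm) begins 54 mm behind the grasp point. The pads swing forward as they close: fully open they stand 13 mm farther back than shut.
Start: joints at [1.565, 0.04, 0.085, 0, -1.615, -0.334], TCP at [0.2, 0.566, 0.217] pointing down, gripper open.
Joint ranges: [-2.56, 2.56], [-1.29, 2.01], [-1.08, 1.49], [-3.29, 1.98], [-2.81, -0.18], [-2.99, 2.99]. Speed limits (rad/s): [2.57, 2.57, 3.01, 3.14, 3.14, 3.14].

### API

Orientations are given as a unit quaternion [x, y, z, w].
In Python, from plant import ctrl, imaging gives the robot as it stands.
- The arm moves only by the shell command python3 -m jog 'ROWS' [OPENING] [FORCE]. ROWS is JSON, a list of rows, each an object with "offset": the shift along the tool's x, y, z in m, a list of three; "roll": the turn about the tool's z in rad. In form: [{"offset": [dx, dy, dz], "roll": roll}, ...]. A call has 1 to 10 rows; each row shifts and turns the commanded pose from where the row before left it, along the tool's axes as they then stand; what a row does not reach is not made up. A row lasts 1/8 s, in which the tool goes at most 62.5 mm and 10.7 degrees, less where a joint would pass 70% of its speed; a pose out of reach is approached as far as the arm can. A call with a gripper value outside its range is refused whole. OPENING is the opening, from -1 (shut) to 1 (fully open), so that 0 is half open, set as the call begins (- or left out, the last holds). The fingers move at their own pace and stop on an object; FORCE is the grip in N (left out, the last holds). Time passes only in rows, so rows that do not move let the fingers close. It gives the time, the measured TCP pose, the force, the opening and the grip force at its end, in the units of the state.
- ctrl.sense(): the state, without advancing time (a new reading comes with each control period).
- imaging.get_image(name): name is "side" or "top"; returns (picture, depth): 384x512x3 uint8, red, green, blue; 384x512 float32, m along the optical axis (not along the pixel's ray), 0 where there is no reading.
- imaging.get_calibration(name): a dict with "fx", "fy", "cx", "cy" (pixels), "camera_from_world" (4x4, takes a point from world to camera coordinates). Camera axes: x right, y up, looking along -z (the intrinsics and any distortion apply to the point x, -y, -z); pixel columns grow to the right and rows downward; lengths in m; the calibration is good to about 2 mm. A picture is of the moment at which its call begins. get_calibration takes no time and is no camera call.
- ctrl.job_done(): hands the job in; it is judged then, once.
The state is a dict: "clock": time; "joint_pos": joint angles; "joint_velocities": joint speeds; "joint_torque": joint torques, N m; "tcp_pos": TCP position; "tool_rot": TCP orientation; "force": force on the tool from outside, world axes, zero at the start; "wrist_torque": the same for the moment, N m; "width": finger opening in m; "grip_force": force on a finger pad.
Only numpy, scipy, OpenCV 4.12 (cv2) and the standard library are available. Lean on these libraries where they do the work, as an engineer would, in place of code of your own. Each camera call takes 0.05 s, during which the arm holds its last target. There are 200 camera calls.

## Working session

There is one attempt and no reset: what is moved stays moved. The work goes in short steps, Python scripts to look and compute and a shell command to move; the robot and the scene stay as the last step left them, time stands still between calls to the robot, and variables do not carry over. Pictures are saved under pics/ and viewed, at most 10 in all, crops included, and the job is handed in when it is done.

```bash
ls; mkdir -p pics
cat > h.py <<'E'
import numpy as np, cv2
from plant import ctrl, imaging
def grab(n):
    p,d=imaging.get_image(n); return p,d,imaging.get_calibration(n)
def world(c,u,v,d):
    # pixel arrays + depth -> world
    P=np.stack([(u-c['cx'])/c['fx']*d,-(v-c['cy'])/c['fy']*d,-d,np.ones_like(d)],-1)
    return (P@np.linalg.inv(np.array(c['camera_from_world'])).T)[...,:3]
def cloud(c,d):
    v,u=np.mgrid[:d.shape[0],:d.shape[1]].astype(float); W=world(c,u,v,d.astype(float)); W[d<=0]=np.nan; return W
def plane(c,u,v,z):
    o=np.linalg.inv(np.array(c['camera_from_world']))[:3,3]; p=world(c,np.float64(u),np.float64(v),np.float64(1.)); r=p-o
    return o+r*((z-o[2])/r[2])
E
python3 - <<'E'
from h import *
for n in('top','side'):
    p,d,c=grab(n); np.savez('s0_%s.npz'%n,p=p,d=d); cv2.imwrite('pics/%s0.png'%n,p[...,::-1]); print(n,{k:(np.round(v,3).tolist()) for k,v in c.items() if k!='x'}, (d>0).mean())
a=[cv2.imread('pics/%s0.png'%n) for n in('top','side')]
E
```

```text
pics
top {'fx': 365.418, 'fy': 365.418, 'cx': 253.376, 'cy': 188.437, 'camera_from_world': [[0.012, -1.0, 0.001, -0.03], [0.993, 0.012, 0.119, -0.531], [-0.119, 0.0, 0.993, -1.277], [0.0, 0.0, 0.0, 1.0]]} 0.996307373046875
side {'fx': 492.283, 'fy': 492.283, 'cx': 257.283, 'cy': 188.92, 'camera_from_world': [[0.998, -0.068, 0.004, -0.518], [0.051, 0.77, 0.636, -0.092], [-0.046, -0.634, 0.772, -1.45], [0.0, 0.0, 0.0, 1.0]]} 0.9961496988932291
```

View pics/top0.png

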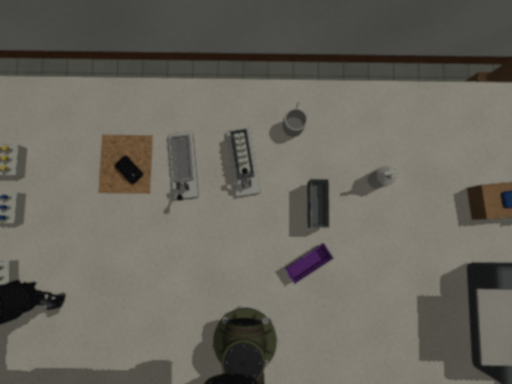

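View pics/side0.png

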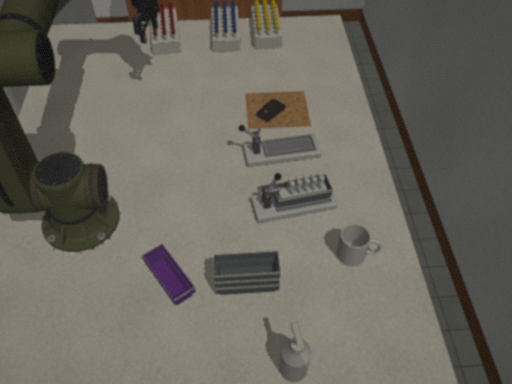

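The top view shows the grey pile at (318,203), a purple look-alike at (309,263), the free bay at (181,165) with its lever ball at (180,197), and the occupied bay at (243,160). The side view agrees: pile (247,272), purple (168,274), free bay (282,150), loaded bay (293,197). Tray candidates are the grey pile (318,203), purple (309,263) and loaded (243,160); I choose the grey pile.

```bash
cat >> h.py <<'E'
def rect(pts):
    (cx,cy),(a,b),t=cv2.minAreaRect((pts*1000).astype(np.float32)); 
    if a<b: a,b,t=b,a,t+90
    t=(t+90)%180-90
    return np.round([cx,cy,a,b,t],1)
E
python3 - <<'E'
from h import *
im=[]
for n in('top','side'):
    s=np.load('s0_%s.npz'%n);p,d=s['p'],s['d'];c=imaging.get_calibration(n);W=cloud(c,d)
    X,Y,Z=W[...,0],W[...,1],W[...,2]
    bench=(X>.2)&(X<.35)&(abs(Y)<.1); print(n,'bench z',np.nanmedian(Z[bench]))
    u0=(318,203) if n=='top' else (247,272); q=W[u0[1],u0[0]];print('pile px',q)
    f=(181,160) if n=='top' else (290,148); print('bay px',W[f[1],f[0]])
    m=(Z>.104)&(Z<.124)&(abs(X-.47)<.13)&(abs(Y+.21)<.09); print('rim',m.sum(),rect(W[m][:,:2]),np.median(Z[m]))
    m=(Z>.016)&(Z<.045)&(abs(X-.56)<.17)&(abs(Y-.18)<.075); print('bay',m.sum(),rect(W[m][:,:2]))
    m=(Z>.032)&(Z<.05)&(abs(X-.58)<.12)&(abs(Y-.18)<.075); print('strips',m.sum(),rect(W[m][:,:2]))
    m=(Z>.115)&(abs(X-.5)<.1)&(abs(Y-.18)<.075); print('ball',m.sum(),W[m].mean(0) if m.any() else 0,np.nanmax(Z[m]) if m.any() else 0)
    R=[(300,170,100,120),(150,115,70,100)] if n=='top' else [(190,230,110,80),(225,110,110,65)]
    for x,y,w,h in R: im.append(cv2.resize(p[y:y+h,x:x+w,::-1],(400,300)))
cv2.imwrite('pics/crop1.png',np.vstack([np.hstack(im[:2]),np.hstack(im[2:])]))
print({k:np.round(v,3) for k,v in ctrl.sense().items()},ctrl.tip_reach)
E
```

```text
top bench z 0.00012645005691358513
pile px [ 0.47899351 -0.24857372  0.0632625 ]
bay px [0.63222392 0.24054845 0.02769736]
rim 186 [ 4.756e+02 -2.455e+02  1.614e+02  6.420e+01  3.000e-01] 0.11253569043019274
bay 1081 [6.121e+02 2.159e+02 2.358e+02 7.820e+01 1.000e-01]
strips 127 [607.6 229.4 174.5  65.2  10. ]
ball 57 [0.49985442 0.21975246 0.13460382] 0.14842324119466044
side bench z 0.0015026171452801051
pile px [ 0.47558776 -0.24177573  0.06247252]
bay px [0.64186525 0.23119395 0.02362599]
rim 491 [ 474.9 -245.3  165.4   68.3    1.6] 0.11227660377302273
bay 1206 [611.7 222.  236.9  82.1   4.5]
strips 239 [596.2 221.9 201.9  74.6   6.9]
ball 74 [0.5031766  0.21853123 0.13248873] 0.15049691844837287
{'clock': np.float64(0.1), 'joint_pos': array([ 1.565,  0.041,  0.084, -0.   , -1.616, -0.334]), 'joint_velocities': array([-0.001, -0.   ,  0.003,  0.002,  0.001,  0.001]), 'joint_torque': array([-5.0000e-03, -3.6934e+01,  3.4828e+01,  6.9520e+00, -5.0000e-03,
        0.0000e+00]), 'tcp_pos': array([0.2  , 0.565, 0.216]), 'tool_rot': array([ 0.986, -0.169, -0.   ,  0.001]), 'force': array([-0.117,  0.151, -0.427]), 'wrist_torque': array([0.005, 0.018, 0.015]), 'grip_force': np.float64(0.0), 'width': np.float64(0.086)} 0.008
```

View pics/crop1.png

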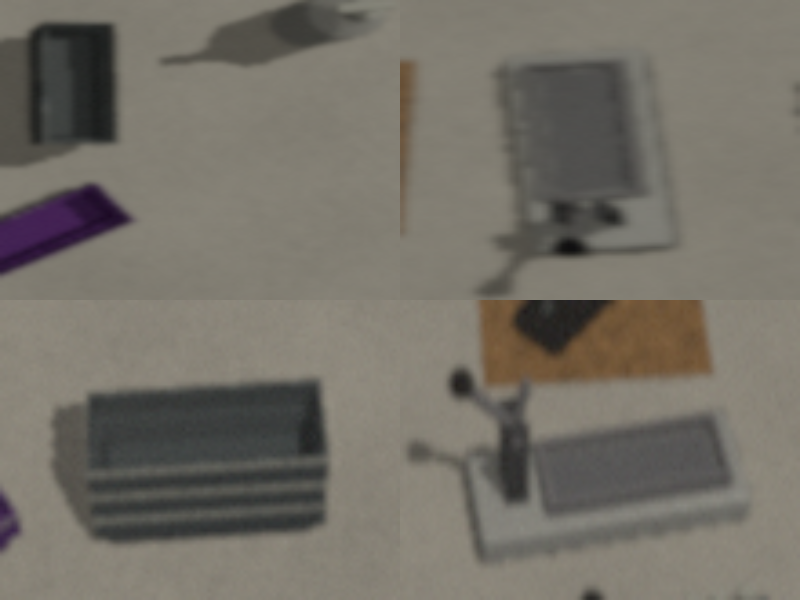

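The crop confirms the grey pile (three rims) and the empty bay, its lever open. Next I measure the bay's yaw and position.

```bash
cat > bay.py <<'E'
from h import *
def line(P,ax):  # robust line: other = a*ax + b
    x=P[:,ax];y=P[:,1-ax];k=np.ones(len(x),bool)
    for _ in range(5):
        a,b=np.polyfit(x[k],y[k],1); r=abs(y-a*x-b); k=r<max(.0025,np.median(r)*2)
    return a,b,k.sum()
def edges(W,m,ax,step=.003,trim=0.02):
    P=W[m][:,:2]; t=P[:,ax]; L=[];H=[]
    for s in np.arange(t.min()+trim,t.max()-trim,step):
        q=P[abs(t-s)<step]
        if len(q)<3: continue
        L.append(q[q[:,1-ax].argmin()]);H.append(q[q[:,1-ax].argmax()])
    return line(np.array(L),ax),line(np.array(H),ax)
if __name__=='__main__':
  for n in('top','side'):
    s=np.load('s0_%s.npz'%n);p,d=s['p'],s['d'];c=imaging.get_calibration(n);W=cloud(c,d)
    X,Y,Z=W[...,0],W[...,1],W[...,2]
    roi=(abs(X-.6)<.17)&(abs(Y-.22)<.07)
    m=roi&(Z>.019)&(Z<.034)
    m=cv2.morphologyEx(m.astype(np.uint8),cv2.MORPH_OPEN,np.ones((2,2)))>0
    l,h=edges(W,m,0); print(n,'sides slope deg',np.degrees(np.arctan([l[0],h[0]])),'y at .6',l[0]*.6+l[1],h[0]*.6+h[1],l[2],h[2])
    l,h=edges(W,m,1,trim=.015); print('  ends slope',np.degrees(np.arctan([l[0],h[0]])),'x at y=.22',l[0]*.22+l[1],h[0]*.22+h[1],l[2],h[2])
    g=cv2.cvtColor(p,cv2.COLOR_RGB2GRAY)
    # bed: dark pixels on block top
    hh=roi&(Z>.015)&(Z<.045); t=cv2.threshold(g[hh].reshape(-1,1),0,255,cv2.THRESH_OTSU)[0]
    k=(hh&(g<t)&(X>.54)&(X<.72)).astype(np.uint8); k=cv2.morphologyEx(k,cv2.MORPH_OPEN,np.ones((4,4)))
    cs=max(cv2.findContours(k,0,1)[0],key=cv2.contourArea)[:,0].astype(float)
    for z in(.026,.038): print('  bed',t,z,rect(plane(c,cs[:,0],cs[:,1],z)[:,:2]))
    m=roi&(g<45)&(X<.53)&(Z>.11); print('  ball',m.sum(),W[m].mean(0) if m.any() else 0)
    m=(Z>.105)&(Z<.122)&(abs(X-.47)<.13)&(abs(Y+.23)<.08)
    l,h=edges(W,m,0); print(' rim slope',np.degrees(np.arctan([l[0],h[0]])),l[0]*.475+l[1],h[0]*.475+h[1])
E
python3 bay.py
```

```text
Traceback (most recent call last):
  File "bay.py", line 21, in <module>
    l,h=edges(W,m,0); print(n,'sides slope deg',np.degrees(np.arctan([l[0],h[0]])),'y at .6',l[0]*.6+l[1],h[0]*.6+h[1],l[2],h[2])
        ~~~~~^^^^^^^
  File "bay.py", line 9, in edges
    for s in np.arange(t.min()+trim,t.max()-trim,step):
             ~~~~~~~~~^^^^^^^^^^^^^^^^^^^^^^^^^^^^^^^^
ValueError: arange: cannot compute length
```

```bash
sed -i 's/np.ones((2,2))/np.ones((3,3))/;s/np.ones((4,4))/np.ones((5,5))/' bay.py; python3 bay.py
```

```text
top sides slope deg [6.50199965 0.75469309] y at .6 0.18848477782255205 0.2678067372401392 65 51
  ends slope [13.07027735 -5.50560231] x at y=.22 0.5012694425407856 0.7388842547861141 19 20Traceback (most recent call last):
  File "bay.py", line 28, in <module>
    for z in(.026,.038): print('  bed',t,z,rect(plane(c,cs[:,0],cs[:,1],z)[:,:2]))
                                                ~~~~~^^^^^^^^^^^^^^^^^^^^^
  File "h.py", line 12, in plane
    o=np.linalg.inv(np.array(c['camera_from_world']))[:3,3]; p=world(c,np.float64(u),np.float64(v),np.float64(1.)); r=p-o
                                                               ~~~~~^^^^^^^^^^^^^^^^^^^^^^^^^^^^^^^^^^^^^^^^^^^^^^
  File "h.py", line 7, in world
    P=np.stack([(u-c['cx'])/c['fx']*d,-(v-c['cy'])/c['fy']*d,-d,np.ones_like(d)],-1)
    raise ValueError('all input arrays must have the same shape')
ValueError: all input arrays must have the same shape
```

```bash
sed -i 's/np.float64(1.))/np.ones_like(np.float64(u)))/' h.py; python3 bay.py
python3 - <<'E'
from h import *
ims=[]
for n,(x,y,w,h) in (('top',(155,120,56,84)),('side',(225,115,112,56))):
    p=np.load('s0_%s.npz'%n)['p'][y:y+h,x:x+w,::-1]
    p=cv2.convertScaleAbs(p,alpha=1.7,beta=-20); s=7; ims.append(cv2.resize(p,None,fx=s,fy=s,interpolation=cv2.INTER_NEAREST))
cv2.imwrite('pics/c2.png',ims[0]);cv2.imwrite('pics/c3.png',ims[1])
E
```

```text
top sides slope deg [6.50199965 0.75469309] y at .6 0.18848477782255205 0.2678067372401392 65 51
  ends slope [13.07027735 -5.50560231] x at y=.22 0.5012694425407856 0.7388842547861141 19 20
  bed 97.0 0.026 [ -635.3 -1175.5   638.1   320.9     5.1]
  bed 97.0 0.038 [ -626.  -1164.9   632.2   318.      5.1]
  ball 20 [0.48643421 0.2190529  0.14297861]
 rim slope [1.18251694 1.28544112] -0.2755436331895782 -0.21496106461758718
side sides slope deg [6.53009907 7.35196127] y at .6 0.18644379516957096 0.2624720518719388 60 43
  ends slope [-4.42243281 -2.90717219] x at y=.22 0.49512662275864083 0.7361583803223541 26 21
  bed 104.0 0.026 [-4.6770e+02 -2.0165e+03  8.8450e+02  4.2100e+01  4.0000e-01]
  bed 104.0 0.038 [-4.5810e+02 -2.0047e+03  8.7530e+02  4.1600e+01  4.0000e-01]
  ball 11 [0.48445577 0.21214697 0.14023472]
 rim slope [ 0.30259427 -0.12359866] -0.27749865193348006 -0.21408337135816372
```

View pics/c2.png

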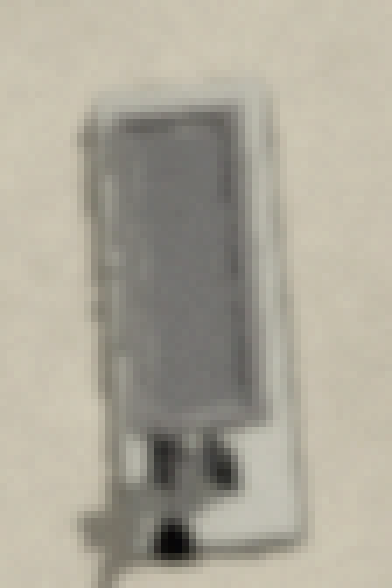

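View pics/c3.png

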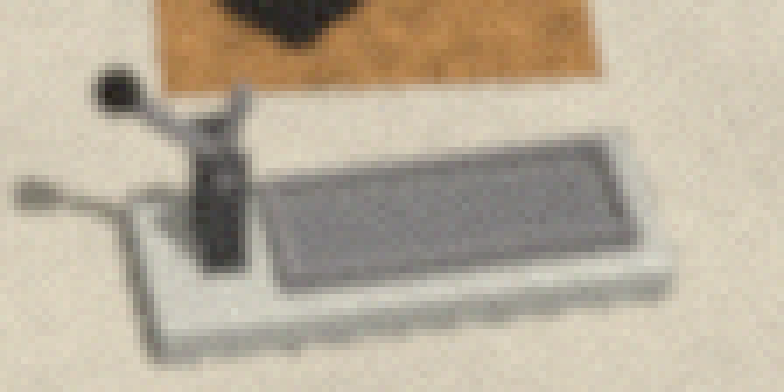

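```bash
sed -i "s|/r\[2\])|/r[...,2])[...,None]|" h.py; python3 bay.py | grep -A1 bed
python3 - <<'E'
from h import *
T=imaging.get_calibration('top');S=imaging.get_calibration('side')
def f(c,o,q,z): 
    q=np.array(q)/7+np.array(o)-.5; W=plane(c,q[:,0],q[:,1],z); print(z,np.round(W[:,:2]*1000,0).tolist(),rect(W[:,:2]))
print('block');f(T,(155,120),[(95,85),(268,85),(298,540)],.026);f(S,(225,115),[(155,335),(675,255),(615,133),(130,200)],.026)
print('strips');f(T,(155,120),[(110,112),(240,108),(262,425),(128,425)],.038);f(S,(225,115),[(270,185),(600,138),(640,243),(285,293)],.038)
print('ball');
a=plane(T,155+172/7-.5,120+540/7-.5,.134);b=plane(S,225+117/7-.5,115+90/7-.5,.134);print(a,b)
E
```

```text
bed 97.0 0.026 [638.9 243.2 170.6  73.9   6. ]
  bed 97.0 0.038 [636.4 240.7 169.1  73.2   6. ]
  ball 20 [0.48643421 0.2190529  0.14297861]
--
  bed 104.0 0.026 [636.4 242.  173.5  74.3   6.9]
  bed 104.0 0.038 [634.5 230.3 171.7  73.5   6.9]
  ball 11 [0.48445577 0.21214697 0.14023472]
block
0.026 [[738.0, 292.0], [739.0, 201.0], [500.0, 178.0]] [636.3 198.2 263.6  82.2  25.5]
0.026 [[497.0, 175.0], [740.0, 209.0], [724.0, 291.0], [490.0, 261.0]] [612.5 234.9 245.6  86.7   8.1]
strips
0.038 [[720.0, 281.0], [723.0, 214.0], [557.0, 197.0], [556.0, 265.0]] [638.6 238.8 170.   68.2   5.4]
0.038 [[555.0, 255.0], [713.0, 276.0], [722.0, 207.0], [557.0, 186.0]] [635.2 230.9 166.7  70.2   7.2]
ball
[0.48862051 0.22102655 0.134     ] [0.48433808 0.22199604 0.134     ]
```

Tray_top's rim centre is (0.475, -0.245) at z 0.1125 (expected 0.114), measuring about 164 x 64 mm at yaw about 0.7°. The bed centre is about (0.638, 0.239) at yaw about 6.5°, and the ball, block and bed measurements agree on it. Setting out now.

```bash
python3 -m jog '[{"offset":[0,0,-0.02],"roll":-0.175},{"offset":[0,0,0],"roll":-0.175},{"offset":[0.05,0.035,0],"roll":0},{"offset":[0.05,0.035,0],"roll":0},{"offset":[0.05,0.035,0],"roll":0},{"offset":[0.05,0.035,0],"roll":0},{"offset":[0.05,0.035,0],"roll":0},{"offset":[0.005,0.058,0],"roll":0},{"offset":[0.005,0.058,0],"roll":0},{"offset":[0.005,0.058,0],"roll":0}]' 1 40; python3 -m jog '[{"offset":[0.005,0.058,0],"roll":0},{"offset":[0.005,0.058,0],"roll":0},{"offset":[0,0.058,0],"roll":0},{"offset":[0,0.058,0],"roll":0},{"offset":[0,0.058,0],"roll":0},{"offset":[0,0.058,0],"roll":0},{"offset":[0,0.058,0],"roll":0},{"offset":[0,0.058,0],"roll":0},{"offset":[0,0,0],"roll":0},{"offset":[0,0,0],"roll":0}]'
cat > st.py <<'E'
from h import *
s=ctrl.sense(); from scipy.spatial.transform import Rotation as R
M=R.from_quat(s['tool_rot']).as_matrix()
print('t',round(float(s['clock']),2),'tcp',np.round(s['tcp_pos'],4),'yaw',round(np.degrees(np.arctan2(M[1,0],M[0,0])),2),'z',np.round(M[:,2],3),'F',np.round(s['force'],1),'w',round(float(s['width']),4),'g',round(float(s['grip_force']),1),'j',np.round(s['joint_pos'],2))
E
python3 st.py
```

```text
clock: 1.35
tcp_pos: [0.4684, 0.2175, 0.2367]
tool_rot: [1.0, 0.005, -0.0, 0.0]
force: [0.8, -0.1, -0.1]
width: 0.0858
grip_force: 0.0
clock: 2.6
tcp_pos: [0.483, -0.2445, 0.2367]
tool_rot: [1.0, 0.005, -0.0, -0.0]
force: [0.4, 0.4, 0.2]
width: 0.0853
grip_force: 0.0
t 2.6 tcp [ 0.483  -0.2445  0.2367] yaw 0.54 z [-0.001  0.    -1.   ] F [0.4 0.4 0.2] w 0.0853 g 0.0 j [-0.1  -0.11 -0.03 -0.   -1.66  1.68]
```

```bash
python3 -m jog '[{"offset":[-0.008,0.001,0.045],"roll":0},{"offset":[0,0,0.045],"roll":0},{"offset":[0,0,0.025],"roll":0},{"offset":[0,0,0.015],"roll":0},{"offset":[0,0,0.011],"roll":0},{"offset":[0,0,0],"roll":0}]'; python3 st.py
python3 - <<'E'
from h import *
ims=[]
for n,(x,y,w,h) in (('top',(290,165,60,75)),('side',(195,215,100,85))):
    p,d,c=grab(n); ims.append(cv2.resize(p[y:y+h,x:x+w,::-1],(400,500)))
cv2.imwrite('pics/g.png',cv2.convertScaleAbs(np.hstack(ims),alpha=1.6))
E
```

```text
clock: 3.35
tcp_pos: [0.4753, -0.2452, 0.0962]
tool_rot: [1.0, 0.005, -0.0, 0.0]
force: [0.2, 0.3, 0.1]
width: 0.0855
grip_force: 0.0
t 3.35 tcp [ 0.4753 -0.2452  0.0962] yaw 0.62 z [-0. -0. -1.] F [0.2 0.3 0.1] w 0.0855 g 0.0 j [-0.1  -0.11 -0.29  0.   -1.4   1.68]
```

View pics/g.png

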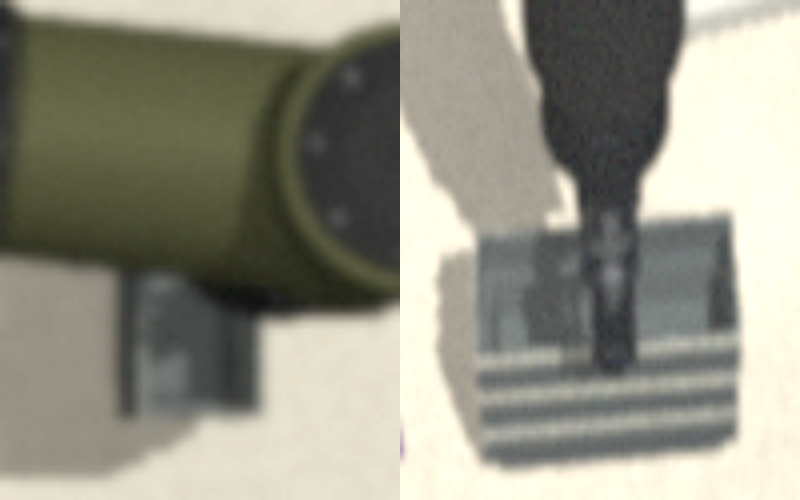

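The finger sits mid-length on the top tray (crop pixel 610,365), with its tip above the middle tray's rim. Closing and lifting slowly.

```bash
python3 -m jog '[{"offset":[0,0,0],"roll":0},{"offset":[0,0,0],"roll":0},{"offset":[0,0,0],"roll":0},{"offset":[0,0,0],"roll":0},{"offset":[0,0,0],"roll":0},{"offset":[0,0,0],"roll":0}]' -1 35; python3 st.py; python3 -m jog '[{"offset":[0,0,-0.005],"roll":0},{"offset":[0,0,-0.01],"roll":0},{"offset":[0,0,-0.02],"roll":0},{"offset":[0,0,-0.03],"roll":0},{"offset":[0,0,-0.03],"roll":0},{"offset":[0,0,-0.03],"roll":0},{"offset":[0,0,0],"roll":0},{"offset":[0,0,0],"roll":0}]'; python3 st.py
python3 - <<'E'
from h import *
ims=[]
for n,(x,y,w,h) in (('side',(185,160,130,140)),):
    p,d,c=grab(n); ims.append(cv2.resize(p[y:y+h,x:x+w,::-1],(520,560)))
cv2.imwrite('pics/g2.png',cv2.convertScaleAbs(np.hstack(ims),alpha=1.6))
E
```

```text
clock: 4.2
tcp_pos: [0.4768, -0.2481, 0.108]
tool_rot: [1.0, 0.006, 0.004, 0.004]
force: [-16.9, 9.3, 45.0]
width: 0.0001
grip_force: 20.6
t 4.2 tcp [ 0.4768 -0.2481  0.108 ] yaw 0.66 z [ 0.008 -0.008 -1.   ] F [-16.9   9.3  45. ] w 0.0001 g 20.6 j [-0.1  -0.12 -0.28  0.01 -1.41  1.68]
clock: 5.2
tcp_pos: [0.4751, -0.2454, 0.2208]
tool_rot: [1.0, 0.005, -0.0, -0.0]
force: [-0.2, 0.1, -0.8]
width: 0.0001
grip_force: 0.0
t 5.2 tcp [ 0.4751 -0.2454  0.2208] yaw 0.58 z [-0.001  0.    -1.   ] F [-0.2  0.1 -0.8] w 0.0001 g 0.0 j [-0.1  -0.13 -0.08 -0.   -1.63  1.68]
```

View pics/g2.png

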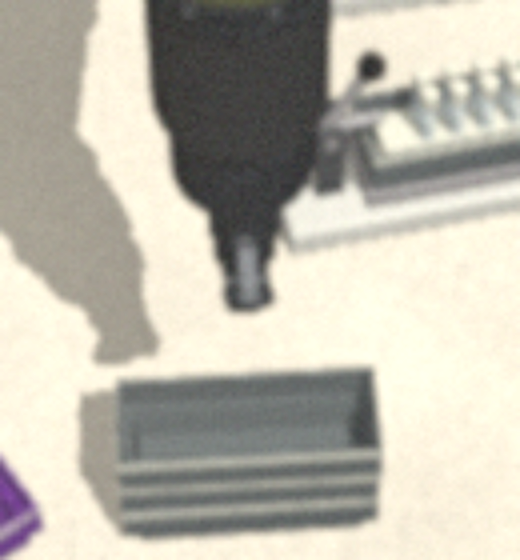

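Grasp missed: the fingers shut to 0 mm and the tray stayed on the pile, which looks intact (crop rim 118–378, 370–470). Next I compute where the fingertips really were, and whether the pile moved.

```bash
cat > pile.py <<'E'
from bay import *
c=imaging.get_calibration('side')
p,d,c=grab('side');W=cloud(c,d);X,Y,Z=W[...,0],W[...,1],W[...,2]
for a,b in((.105,.122),(.076,.09)):
    m=(Z>a)&(Z<b)&(abs(X-.47)<.13)&(Y<-.18)&(Y>-.31)
    print(m.sum(),rect(W[m][:,:2]),np.median(Z[m]))
m=(Z>.105)&(Z<.122)&(abs(X-.47)<.13)&(Y<-.18)&(Y>-.31)
l,h=edges(W,m,0); print(' rim slope',np.degrees(np.arctan([l[0],h[0]])),l[0]*.475+l[1],h[0]*.475+h[1])
E
python3 pile.py
python3 - <<'E'
from h import *
c=imaging.get_calibration('side')
o=np.linalg.inv(np.array(c['camera_from_world']))[:3,3]
def aty(u,v,y):
    p=plane(c,u,v,0.);r=p-o;return o+r*((y-o[1])/r[1])
print('open tip',[np.round(aty(247.,278.,y),3) for y in(-.288,-.295,-.302)])
# tip now: crop (247,308) of 4x from (185,160)
print('shut tip',aty(185+247/4,160+308/4,-.25), ctrl.sense()['tcp_pos'])
E
```

```text
481 [ 4.754e+02 -2.458e+02  1.645e+02  6.800e+01 -1.000e-01] 0.11302278350220263
526 [ 4.742e+02 -2.472e+02  1.608e+02  6.500e+01 -3.000e-01] 0.08483171126332045
 rim slope [-0.16528778  0.15467798] -0.2787923631705536 -0.21570846429848295
open tip [array([ 0.474, -0.288,  0.114]), array([ 0.473, -0.295,  0.126]), array([ 0.473, -0.302,  0.139])]
shut tip [ 0.47672547 -0.25        0.23575666] [ 0.47488859 -0.24541319  0.22014145]
```

Run:
```python
from h import *
p,d,c=grab('side');W=cloud(c,d)
for v in range(226,246): print(v,p[v,246].tolist(),np.round(W[v,246],3))
t,d,c=grab('top');W=cloud(c,d);m=(abs(W[...,0]-.475)<.1)&(abs(W[...,1]+.245)<.1)&(W[...,2]>.15);print(np.nanmin(W[m][:,2]))
```

```text
226 [96, 95, 98] [ 0.474 -0.29   0.337]
227 [93, 94, 95] [ 0.474 -0.291  0.335]
228 [94, 95, 94] [ 0.474 -0.294  0.334]
229 [91, 91, 94] [ 0.474 -0.296  0.334]
230 [92, 94, 94] [ 0.474 -0.298  0.333]
231 [90, 90, 92] [ 0.474 -0.299  0.331]
232 [80, 84, 84] [ 0.474 -0.301  0.33 ]
233 [79, 82, 82] [ 0.473 -0.302  0.329]
234 [81, 83, 84] [ 0.473 -0.304  0.327]
235 [71, 72, 74] [ 0.473 -0.307  0.328]
236 [56, 59, 58] [ 0.473 -0.306  0.324]
237 [71, 69, 65] [ 0.475 -0.258  0.247]
238 [108, 106, 96] [ 0.48  -0.097  0.003]
239 [142, 138, 127] [ 0.48  -0.101  0.004]
240 [160, 152, 139] [ 0.48  -0.101 -0.001]
241 [161, 156, 141] [ 0.479 -0.106  0.002]
242 [161, 154, 142] [ 0.479 -0.109  0.   ]
243 [162, 154, 141] [ 0.479 -0.113  0.001]
244 [161, 154, 141] [ 0.479 -0.114 -0.001]
245 [162, 155, 142] [ 0.479 -0.12   0.002]
0.28406574198209955
```

Run:
```python
from h import *
p,d,c=grab('side');W=cloud(c,d)
T=np.array(c['camera_from_world'])
def proj(P):
    q=T[:3,:3]@P+T[:3,3];return c['cx']+c['fx']*q[0]/-q[2],c['cy']-c['fy']*q[1]/-q[2],-q[2]
t=ctrl.sense()['tcp_pos'];print('tcp px',proj(t),proj(t-[0,0,.008]))
for v in range(120,300,6):
    r=p[v].astype(int).max(1); u=[k for k in range(200,290) if r[k]<110 and W[v,k,2]>.13]
    if u: w=W[v,u];print(v,u[0],u[-1],np.round(w.mean(0),3),np.round(d[v,u].mean(),3))
```

```text
tcp px (np.float64(245.9826321378294), np.float64(239.10487467554825), np.float64(1.1458638091070863)) (np.float64(246.03078435960063), np.float64(241.00903418372295), np.float64(1.1520391907761816))
120 217 270 [ 0.475 -0.283  0.627] 0.808
126 217 270 [ 0.474 -0.283  0.614] 0.819
132 218 269 [ 0.474 -0.284  0.601] 0.828
138 218 269 [ 0.474 -0.283  0.586] 0.84
144 217 270 [ 0.474 -0.281  0.57 ] 0.854
150 218 270 [ 0.474 -0.282  0.556] 0.864
156 220 268 [ 0.474 -0.284  0.543] 0.873
162 221 267 [ 0.473 -0.286  0.529] 0.882
168 222 267 [ 0.474 -0.283  0.509] 0.899
174 222 280 [ 0.486 -0.248  0.452] 0.966
180 223 276 [ 0.482 -0.258  0.446] 0.964
186 223 266 [ 0.474 -0.281  0.456] 0.941
192 226 263 [ 0.473 -0.284  0.441] 0.951
198 228 263 [ 0.475 -0.279  0.416] 0.974
204 228 262 [ 0.474 -0.275  0.392] 0.994
210 233 257 [ 0.473 -0.279  0.377] 1.004
216 237 255 [ 0.475 -0.274  0.349] 1.029
222 239 253 [ 0.475 -0.277  0.333] 1.039
228 240 251 [ 0.473 -0.278  0.311] 1.055
234 241 253 [ 0.475 -0.304  0.327] 1.027
```

```bash
python3 - <<'E'
from h import *
for n in('top','side'):
    s=np.load('s0_%s.npz'%n);p,d=s['p'],s['d'];c=imaging.get_calibration(n);W=cloud(c,d)
    T=np.array(c['camera_from_world'])
    def proj(P):
        q=T[:3,:3]@P+T[:3,3];return np.round([c['cx']+c['fx']*q[0]/-q[2],c['cy']-c['fy']*q[1]/-q[2],-q[2]],3)
    P=np.array([.2,.5655,.2165]);a=np.radians(-19.5-90);y=np.array([np.cos(a),np.sin(a),0])
    print(n,'tcp',proj(P),'tip open +-',[proj(P+k*.0425*y+[0,0,.0]) for k in(-1,1)])
    r=(slice(270,330,4),slice(0,72,3)) if n=='top' else (slice(0,60,4),slice(115,175,3))
    Z=W[...,2][r]; print(np.round(Z*100,0))
E
python3 -m jog '[{"offset":[0,0,-0.02],"roll":0},{"offset":[0,0,0],"roll":0},{"offset":[0,0,0],"roll":0},{"offset":[0,0,0],"roll":0}]' 1
python3 - <<'E'
from h import *
p,d,c=grab('side');cv2.imwrite('pics/open.png',cv2.convertScaleAbs(cv2.resize(p[90:310,165:345,::-1],None,fx=3.2,fy=2.7),alpha=1.6))
E
```

```text
top tcp [ 54.087 289.223   1.086] tip open +- [array([ 40.996, 284.172,   1.088]), array([ 67.218, 294.29 ,   1.084])]
[[ 5.  5.  6.  6.  4.  2.  1. -0. -0.  1. -0.  0.  0. -0.  0. -0. -0.  0.
  -0.  0.  0. -0.  0.  0.]
 [ 6.  5.  6.  6.  4.  2.  0.  0. -0. -0.  0.  0.  0. -0.  0. -1. -0.  0.
   0. -0.  0.  0.  0. -0.]
 [ 7.  6.  5.  5.  4.  2.  1.  0. -0. -0.  0. -0. -0.  0. -1.  0.  0.  1.
  -0. -0. -0.  0. -0. -0.]
 [ 5.  6.  5. 33. 32. 31. 30.  0. 29.  1. 27. 26. 25.  0.  0.  0.  0.  0.
  -0.  0.  0. -0.  0.  0.]
 [47. 46. 46. 45. 44. 43. 43. 40. 39. 38. 37. 36.  0. -1. -0.  0. -0.  0.
   1.  0.  0. -1.  0. -0.]
 [49. 48. 48. 47. 46. 45. 44. 43. 42. 40. 39. 38. 36. 33.  0. -0. -0. -0.
   0.  0.  0.  0. -0. -0.]
 [50. 49. 48. 48. 46. 46. 45. 44. 43. 41. 40. 38. 37. 33. 33. 32. 32. 31.
  29. 28. 28. 26. -0.  0.]
 [51. 50. 49. 48. 47. 46. 45. 44. 43. 42. 40. 38. 37. 35. 34. 33. 31. 31.
   0. 31. 30. 30. -1.  0.]
 [52. 50. 49. 48. 48. 46. 45. 44. 43. 42. 40. 38. 37. 35. 34. 35. 34. 35.
  34. 33. 30. 30.  0. -0.]
 [52. 50. 50. 49. 48. 46. 45. 44. 43. 39. 39. 37.  0.  0.  0.  0. 35. 34
[... 1667 characters left out ...]
  8.
    7.   5.   7.   7.   6.   7.]
 [  0.   1.  -0.  -0.  -0.   0.   0.   0.   0.  26.  26.   0.   0.   6.
    5.   6.   6.   6.   5.   5.]
 [  0.   0.   0.   0.  -0.   1.   0.   0.   1.   0.   0.   0.   1.   5.
    5.   4.   4.   4.   5.   4.]
 [  1.  -0.   0.  -0.   0.   0.   0.   0.  -0.   0.   0.   0.   0.   2.
    3.   2.   3.   3.  nan   2.]
 [ -0.   1.   1.   0.   0.  -0.  -0.   0.   0.  -0.   0.  -0.   0.   2.
    1.   1.   1.   1.   0.   0.]
 [  1.  -0.   0.   0.   0.  -0.   0.   1.   1.  -0.   0.   1.   1.   0.
    0.   0.   0.   0.   0.   0.]]
clock: 5.95
tcp_pos: [0.475, -0.2454, 0.2403]
tool_rot: [1.0, 0.005, -0.001, -0.0]
force: [0.4, 0.5, -0.1]
width: 0.0722
grip_force: 0.0
```

View pics/open.png

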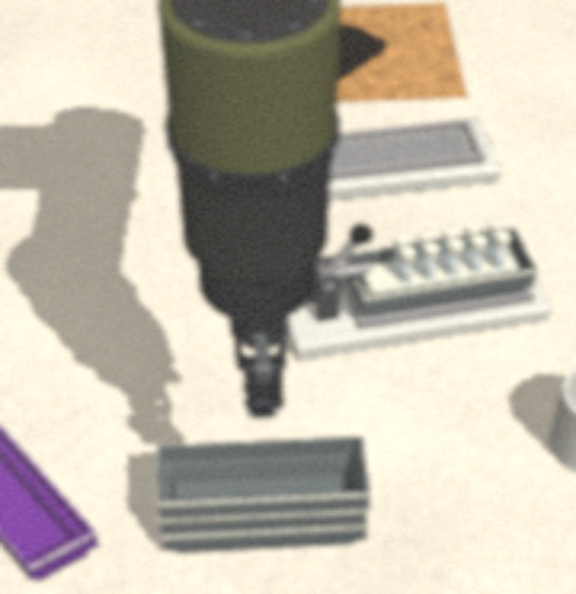

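The open-gripper view shows the finger tip at crop (262,413) and its shadow at (178,442). I check the true tip height independently with the shadow, using the lever ball's known height and shadow as reference.

Run:
```python
from h import *
c=imaging.get_calibration('side')
b=plane(c,229.3,142.,.0); k=(b[:2]-[.487,.221])/.134; print('ball shadow',b,'disp per m',k)
t=plane(c,165+178/3.2,90+442/2.7,0.);print('tip shadow',t,'z from x',(t[0]-.475)/k[0],'from y(-.245)',(t[1]+.245)/k[1],(t[1]+.3)/k[1])
# depth map of gripper column now
p,d,c=grab('side');W=cloud(c,d)
for u in(243,246,249):
  for v in range(200,250,4): print(u,v,np.round(W[v,u],3),p[v,u].max())
```

```text
ball shadow [0.4447934  0.29520395 0.        ] disp per m [-0.31497461  0.55376083]
tip shadow [ 0.40634155 -0.14279928  0.        ] z from x 0.2179809132213231 from y(-.245) 0.18455750916622035 0.2838783663802566
243 200 [ 0.47  -0.281  0.413] 40
243 204 [ 0.47  -0.282  0.402] 38
243 208 [ 0.469 -0.281  0.387] 44
243 212 [ 0.469 -0.282  0.375] 44
243 216 [ 0.469 -0.285  0.365] 45
243 220 [ 0.475 -0.033  0.003] 145
243 224 [ 0.468 -0.308  0.37 ] 45
243 228 [ 0.467 -0.313  0.362] 38
243 232 [ 0.467 -0.314  0.35 ] 38
243 236 [ 0.467 -0.314  0.336] 38
243 240 [ 0.466 -0.314  0.321] 39
243 244 [ 0.467 -0.292  0.273] 96
243 248 [ 0.47  -0.13   0.004] 159
246 200 [ 0.476 -0.282  0.414] 38
246 204 [ 0.476 -0.283  0.402] 40
246 208 [ 0.475 -0.281  0.387] 42
246 212 [ 0.475 -0.28   0.372] 49
246 216 [ 0.475 -0.286  0.366] 67
246 220 [ 0.474 -0.299  0.37 ] 68
246 224 [ 0.474 -0.307  0.367] 75
246 228 [ 0.473 -0.312  0.361] 60
246 232 [ 0.473 -0.313  0.348] 46
246 236 [ 0.473 -0.305  0.322] 37
246 240 [ 0.473 -0.314  0.321] 47
246 244 [ 0.473 -0.297  0.279] 67
246 248 [ 0.478 -0.128 -0.001] 160
249 200 [ 0.482 -0.283  0.415] 38
249 204 [ 0.482 -0.281  0.399] 42
249 208 [ 0.482 -0.281  0.386] 44
249 212 [ 0.481 -0.283  0.375] 41
249 216 [ 0.481 -0.287  0.367] 50
249 220 [ 0.492 -0.031 -0.002] 124
249 224 [ 0.48  -0.31   0.371] 67
249 228 [ 0.479 -0.313  0.362] 56
249 232 [ 0.479 -0.315  0.35 ] 40
249 236 [ 0.479 -0.307  0.324] 37
249 240 [ 0.479 -0.315  0.32 ] 42
249 244 [ 0.48  -0.298  0.28 ] 76
249 248 [ 0.487 -0.129 -0.001] 161
```

```bash
python3 -m jog '[{"offset":[0,-0.058,0],"roll":0},{"offset":[0,-0.057,0],"roll":0},{"offset":[0,0,0.06],"roll":0},{"offset":[0,0,0.06],"roll":0},{"offset":[0,0,0.05],"roll":0},{"offset":[0,0,0.03],"roll":0},{"offset":[0,0,0],"roll":0}]' -1; python3 st.py
python3 - <<'E'
from h import *
p,d,c=grab('side');W=cloud(c,d)
T=np.array(c['camera_from_world'])
def proj(P):
    q=T[:3,:3]@P+T[:3,3];return np.round([c['cx']+c['fx']*q[0]/-q[2],c['cy']-c['fy']*q[1]/-q[2],-q[2]],3)
s=ctrl.sense()['tcp_pos'];u,v,_=proj(s-[0,0,.008]);print('exp tip',u,v)
for k in range(int(v)-40,int(v)+14,3): print(k,np.round(W[k,int(u)],3),p[k,int(u)].max())
E
```

```text
clock: 6.92
tcp_pos: [0.4721, -0.1306, 0.0387]
tool_rot: [1.0, 0.005, -0.003, 0.0]
force: [0.6, 0.7, 0.0]
width: 0.0001
grip_force: 0.0
t 6.92 tcp [ 0.4721 -0.1306  0.0387] yaw 0.58 z [-0.005 -0.    -1.   ] F [0.6 0.7 0. ] w 0.0001 g 0.0 j [ 0.14 -0.2  -0.47 -0.   -1.31  1.44]
exp tip 244.247 242.236
202 [ 0.475 -0.172  0.267] 41
205 [ 0.475 -0.176  0.261] 45
208 [ 0.474 -0.174  0.247] 43
211 [ 0.475 -0.162  0.219] 40
214 [ 0.474 -0.165  0.21 ] 42
217 [ 0.474 -0.168  0.202] 36
220 [ 0.474 -0.169  0.19 ] 40
223 [ 0.474 -0.165  0.173] 45
226 [ 0.473 -0.167  0.162] 69
229 [ 0.473 -0.172  0.157] 94
232 [ 0.473 -0.179  0.153] 95
235 [ 0.472 -0.183  0.146] 91
238 [ 0.472 -0.189  0.142] 74
241 [ 0.474 -0.104 -0.001] 137
244 [ 0.473 -0.116  0.002] 161
247 [ 0.473 -0.125  0.   ] 158
250 [ 0.472 -0.135 -0.   ] 161
253 [ 0.47  -0.218  0.116] 121
```

```bash
python3 -m jog '[{"offset":[0,0,0.012],"roll":0},{"offset":[0,0,0],"roll":0}]' | egrep 'tcp|force'; python3 -m jog '[{"offset":[0,0,0.008],"roll":0},{"offset":[0,0,0],"roll":0}]'| egrep 'tcp|force'; python3 -m jog '[{"offset":[0,0,0.006],"roll":0},{"offset":[0,0,0],"roll":0}]'| egrep 'tcp|force'; python3 -m jog '[{"offset":[0,0,0.005],"roll":0},{"offset":[0,0,0],"roll":0}]'| egrep 'tcp|force'
```

```text
tcp_pos: [0.4741, -0.1305, 0.0292]
force: [-0.2, -0.6, 0.5]
grip_force: 0.0
tcp_pos: [0.4737, -0.1305, 0.0207]
force: [0.1, -0.7, 0.5]
grip_force: 0.0
tcp_pos: [0.4737, -0.1306, 0.0146]
force: [0.3, -0.3, 0.6]
grip_force: 0.0
tcp_pos: [0.4737, -0.1306, 0.0097]
force: [-0.3, -0.0, 0.6]
grip_force: 0.0
```

```bash
python3 -m jog '[{"offset":[0,0,0.004],"roll":0},{"offset":[0,0,0],"roll":0}]'| egrep 'tcp|force'; python3 -m jog '[{"offset":[0,0,0.004],"roll":0},{"offset":[0,0,0],"roll":0}]'| egrep 'clock|tcp|force'
```

```text
tcp_pos: [0.4738, -0.1306, 0.0058]
force: [-0.3, -0.0, -0.7]
grip_force: 0.0
clock: 8.48
tcp_pos: [0.4738, -0.1306, 0.0018]
force: [-0.4, -0.7, 0.5]
grip_force: 0.0
```

```bash
for i in 1; do :; done; python3 -m jog '[{"offset":[0,0,0.006],"roll":0}]'| egrep 'tcp|^force'; python3 -m jog '[{"offset":[0,0,0.006],"roll":0}]'| egrep 'tcp|^force'; python3 -m jog '[{"offset":[0,0,0.004],"roll":0}]'| egrep 'tcp|^force';  python3 st.py
```

```text
tcp_pos: [0.4745, -0.1306, -0.0035]
force: [-0.6, 0.4, 0.8]
tcp_pos: [0.474, -0.1306, -0.0103]
force: [-0.2, 0.1, -0.1]
tcp_pos: [0.4738, -0.1307, -0.014]
force: [-13.1, 6.6, 23.5]
t 8.85 tcp [ 0.4738 -0.1307 -0.014 ] yaw 0.59 z [-0.001 -0.    -1.   ] F [-13.1   6.6  23.5] w 0.0003 g 10.9 j [ 0.14 -0.16 -0.53  0.   -1.2   1.44]
```

Run:
```python
from h import *
p,d,c=grab('side');W=cloud(c,d)
for k in range(226,275,3): print(k,np.round(W[k,244],3),p[k,244].max())
```

```text
226 [ 0.473 -0.166  0.161] 40
229 [ 0.473 -0.17   0.154] 36
232 [ 0.473 -0.168  0.137] 40
235 [ 0.473 -0.166  0.121] 43
238 [ 0.472 -0.166  0.107] 68
241 [ 0.472 -0.172  0.101] 88
244 [ 0.472 -0.18   0.1  ] 86
247 [ 0.471 -0.187  0.096] 82
250 [ 0.471 -0.189  0.084] 88
253 [ 0.47  -0.217  0.116] 122
256 [ 0.47  -0.218  0.102] 63
259 [ 0.469 -0.218  0.088] 72
262 [ 0.469 -0.221  0.079] 74
265 [ 0.469 -0.228  0.074] 71
268 [ 0.468 -0.231  0.065] 76
271 [ 0.468 -0.24   0.065] 83
274 [ 0.467 -0.279  0.118] 103
```

Contact with the bench came at a reported TCP z of -0.013, so the real tips are about 21 mm higher than the reading implies. That explains why the fingers closed over the rim. I go back over the pile and grip about 27 mm lower.

```bash
python3 -m jog '[{"offset":[0,0,-0.05],"roll":0},{"offset":[0,0,-0.06],"roll":0},{"offset":[0,0,-0.06],"roll":0},{"offset":[0,0,-0.03],"roll":0},{"offset":[0,0.057,0],"roll":0},{"offset":[0.001,0.058,0],"roll":0},{"offset":[0,0,0.04],"roll":0},{"offset":[0,0,0.03],"roll":0},{"offset":[0,0,0.02],"roll":0},{"offset":[0,0,0],"roll":0}]' 1 | egrep 'tcp|^force|width'; python3 -m jog '[{"offset":[0,0,0.012],"roll":0},{"offset":[0,0,0.006],"roll":0},{"offset":[0,0,0],"roll":0}]' | egrep 'tcp|^force|width'
```

```text
tcp_pos: [0.4755, -0.2453, 0.0949]
force: [1.3, 0.5, 0.9]
width: 0.0851
tcp_pos: [0.4762, -0.2454, 0.0781]
force: [-0.1, -1.6, 0.1]
width: 0.0851
```

```bash
python3 -m jog '[{"offset":[0,0,0.008],"roll":0},{"offset":[0,0,0],"roll":0}]' | egrep 'tcp|^force|width'; python3 pile.py;  python3 - <<'E'
from h import *
p,d,c=grab('side');W=cloud(c,d)
for k in range(250,305,4): print(k,np.round(W[k,246],3),np.round(W[k,225],3),p[k,246].max())
cv2.imwrite('pics/g3.png',cv2.convertScaleAbs(cv2.resize(p[215:305,190:305,::-1],None,fx=6,fy=6),alpha=1.6))
E
```

```text
tcp_pos: [0.4759, -0.2454, 0.0695]
force: [0.5, -0.4, 1.0]
width: 0.0855
390 [ 4.757e+02 -2.580e+02  1.643e+02  8.970e+01 -4.000e-01] 0.11268154834026411
436 [ 475.2 -247.4  163.1   65.1    0. ] 0.0840370599034711
 rim slope [-0.50939773  0.05863989] -0.2785592332130346 -0.21477644060397677
250 [ 0.473 -0.282  0.231] [ 0.419 -0.13  -0.003] 41
254 [ 0.473 -0.282  0.215] [ 0.422 -0.217  0.115] 37
258 [ 0.473 -0.284  0.2  ] [ 0.421 -0.218  0.098] 57
262 [ 0.472 -0.293  0.197] [ 0.42  -0.222  0.086] 65
266 [ 0.471 -0.308  0.204] [ 0.42  -0.228  0.075] 59
270 [ 0.471 -0.313  0.195] [ 0.419 -0.234  0.066] 51
274 [ 0.471 -0.315  0.18 ] [ 0.419 -0.244  0.063] 39
278 [ 0.471 -0.312  0.158] [ 0.42  -0.277  0.101] 32
282 [ 0.47  -0.318  0.149] [ 0.419 -0.277  0.081] 39
286 [ 0.471 -0.279  0.058] [ 0.418 -0.275  0.056] 99
290 [ 0.471 -0.276  0.03 ] [ 0.417 -0.277  0.038] 68
294 [ 0.47  -0.274  0.004] [ 0.415 -0.271  0.005] 160
298 [ 0.47  -0.283 -0.001] [ 0.415 -0.28   0.001] 165
302 [ 0.469 -0.295  0.001] [ 0.415 -0.292  0.003] 164
```

View pics/g3.png

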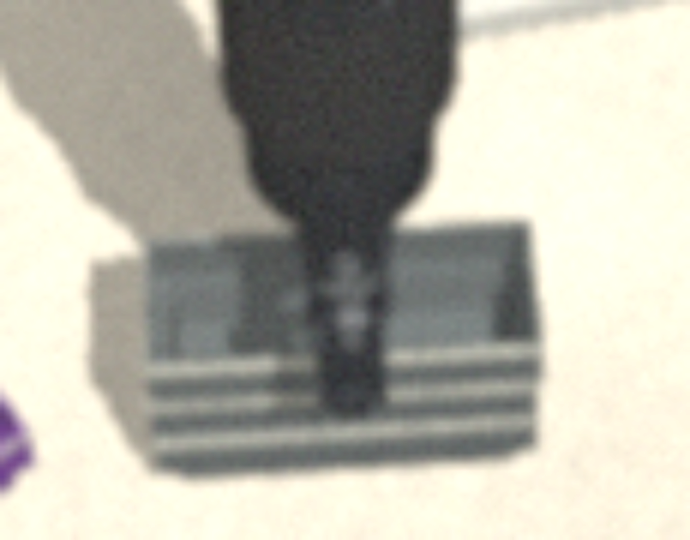

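The finger is centred on the top tray (crop 350,412); allowing for the offset, the pad tips should be about 20 mm below its rim. Closing.

```bash
python3 -m jog '[{"offset":[0,0,0],"roll":0},{"offset":[0,0,0],"roll":0},{"offset":[0,0,0],"roll":0},{"offset":[0,0,0],"roll":0}]' -1 35; python3 st.py
```

```text
clock: 11.38
tcp_pos: [0.4766, -0.2457, 0.0709]
tool_rot: [1.0, 0.005, 0.0, 0.0]
force: [0.2, -0.3, 3.4]
width: 0.0612
grip_force: 38.8
t 11.38 tcp [ 0.4766 -0.2457  0.0709] yaw 0.59 z [ 0.001 -0.    -1.   ] F [ 0.2 -0.3  3.4] w 0.0612 g 38.8 j [-0.1  -0.1  -0.32  0.   -1.35  1.68]
```

```bash
python3 -m jog '[{"offset":[0,0,-0.004],"roll":0},{"offset":[0,0,-0.008],"roll":0},{"offset":[0,0,-0.015],"roll":0},{"offset":[0,0,-0.025],"roll":0},{"offset":[0,0,-0.03],"roll":0},{"offset":[0,0,-0.03],"roll":0},{"offset":[0,0,0],"roll":0},{"offset":[0,0,0],"roll":0}]' | egrep 'clock|^force|width'; python3 st.py
cat > held.py <<'E'
from h import *
p,d,c=grab('side');W=cloud(c,d);X,Y,Z=W[...,0],W[...,1],W[...,2]
t=ctrl.sense()['tcp_pos'];D=(abs(X-t[0])<.1)&(abs(Y-t[1])<.06)&(p.max(-1)>48)
print('hist z',np.histogram(Z[D],np.arange(0,.36,.01))[0].tolist())
E
python3 held.py; python3 pile.py
```

```text
clock: 12.38
force: [-0.1, -0.6, -1.7]
width: 0.0611
t 12.38 tcp [ 0.4761 -0.2453  0.182 ] yaw 0.59 z [-0.  0. -1.] F [-0.1 -0.6 -1.7] w 0.0611 g 38.4 j [-0.1  -0.13 -0.15 -0.   -1.56  1.68]
hist z [926, 10, 65, 510, 278, 424, 291, 249, 304, 2, 0, 0, 0, 0, 0, 0, 1, 374, 179, 299, 326, 262, 357, 2, 0, 5, 7, 11, 4, 10, 54, 9, 6, 30, 12]
0 [0. 0. 0. 0. 0.] nan
401 [ 475.3 -245.1  162.3   69.2   -0.9] 0.0835875119679812
  return _methods._mean(a, axis=axis, dtype=dtype,
  ret = ret.dtype.type(ret / rcount)
Traceback (most recent call last):
  File "pile.py", line 8, in <module>
    l,h=edges(W,m,0); print(' rim slope',np.degrees(np.arctan([l[0],h[0]])),l[0]*.475+l[1],h[0]*.475+h[1])
        ~~~~~^^^^^^^
  File "bay.py", line 9, in edges
    for s in np.arange(t.min()+trim,t.max()-trim,step):
                       ~~~~~^^
ValueError: zero-size array to reduction operation minimum which has no identity
```

Tray lifted (rim now about 0.225), and the pile's next rim is still 0.084 at (0.475, -0.245). Moving to the free bay.

```bash
python3 -m jog '[{"offset":[0,-0.01,-0.01],"roll":0},{"offset":[0.01,-0.03,-0.01],"roll":0},{"offset":[0.02,-0.055,0],"roll":0},{"offset":[0.02,-0.055,0],"roll":0},{"offset":[0.02,-0.055,0],"roll":0},{"offset":[0.02,-0.055,0],"roll":0},{"offset":[0.02,-0.055,0],"roll":-0.02},{"offset":[0.02,-0.055,0],"roll":-0.03},{"offset":[0.015,-0.05,0],"roll":-0.03},{"offset":[0.01,-0.03,0],"roll":-0.02}]' | egrep 'clock|^force|width'; python3 -m jog '[{"offset":[0.005,-0.02,0],"roll":0},{"offset":[0,0,0],"roll":0},{"offset":[0,0,0],"roll":0}]' | egrep 'clock|^force|width'; python3 st.py
python3 - <<'E'
from bay import *
p,d,c=grab('side');W=cloud(c,d);X,Y,Z=W[...,0],W[...,1],W[...,2]
t=ctrl.sense()['tcp_pos']
m=(abs(X-t[0])<.11)&(abs(Y-t[1])<.06)&(Z>.15)&(Z<.25)&(p.max(-1)>48)
print('hist',np.histogram(Z[m],np.arange(.15,.26,.01))[0].tolist())
for lo in(.225,.23,.235):
    k=m&(Z>lo)&(Z<lo+.02);print(lo,k.sum(),rect(W[k][:,:2]) if k.sum()>20 else '',np.median(Z[k]))
l,h=edges(W,m,0);print('long edge slopes',np.degrees(np.arctan([l[0],h[0]])))
E
```

```text
clock: 13.72
force: [0.7, -1.9, -1.0]
width: 0.0614
clock: 14.1
force: [-1.2, -0.5, -1.0]
width: 0.0621
t 14.1 tcp [0.6233 0.2276 0.2026] yaw 6.27 z [ 0. -0. -1.] F [-1.2 -0.5 -1. ] w 0.0621 g 38.4 j [ 0.65  0.21  0.24  0.   -1.6   1.03]
hist [0, 0, 0, 0, 73, 146, 197, 237, 240, 251, 0]
0.225 474 [622.6 223.  164.7  80.6   6.5] 0.23478607014998287
0.23 491 [622.9 222.9 165.3  80.9   6.5] 0.24030773911761005
0.235 374 [622.9 222.9 165.3  80.9   6.5] 0.24314600136143116
long edge slopes [5.54451717 6.36926161]
```

```bash
python3 -m jog '[{"offset":[0.008,-0.005,0.02],"roll":0},{"offset":[0.008,-0.004,0.04],"roll":0},{"offset":[0,0,0.04],"roll":0},{"offset":[0,0,0.025],"roll":0},{"offset":[0,0,0.012],"roll":0},{"offset":[0,0,0.006],"roll":0},{"offset":[0,0,0],"roll":0},{"offset":[0,0,0],"roll":0}]' | egrep 'clock|^force|width'; python3 st.py
python3 - <<'E'
from bay import *
p,d,c=grab('side');np.savez('s2.npz',p=p,d=d);W=cloud(c,d);X,Y,Z=W[...,0],W[...,1],W[...,2]
t=ctrl.sense()['tcp_pos']
m=(abs(X-t[0])<.1)&(abs(Y-t[1])<.07)&(Z>.088)&(Z<.11)&(p.max(-1)>48)
print('rim',m.sum(),rect(W[m][:,:2]),np.median(Z[m]))
a,b=p[115:185,220:335,::-1],np.load('s0_side.npz')['p'][115:185,220:335,::-1]
cv2.imwrite('pics/seat.png',cv2.convertScaleAbs(cv2.resize(a,None,fx=6.9,fy=6.9,interpolation=cv2.INTER_CUBIC),alpha=1.7))
# bay edges, near long side & ends
m=(abs(X-.62)<.17)&(Y>.15)&(Y<.21)&(Z>.019)&(Z<.033)
l,h=edges(W,m,0);print('near edge slope',np.degrees(np.arctan(l[0])),'bed y from edge',l[0]*.638+l[1]+.045/np.cos(np.arctan(l[0])),l[2])
E
```

```text
clock: 15.15
force: [0.2, -0.2, -1.5]
width: 0.0615
t 15.15 tcp [0.6389 0.2392 0.0606] yaw 6.32 z [ 0.002  0.001 -1.   ] F [ 0.2 -0.2 -1.5] w 0.0615 g 38.4 j [ 0.65  0.29  0.08  0.   -1.36  1.03]
rim 422 [629.8 234.6 183.5  81.4   3.6] 0.09895226934031864
near edge slope 6.509913100099171 bed y from edge 0.23577572362982102 52
```

View pics/seat.png

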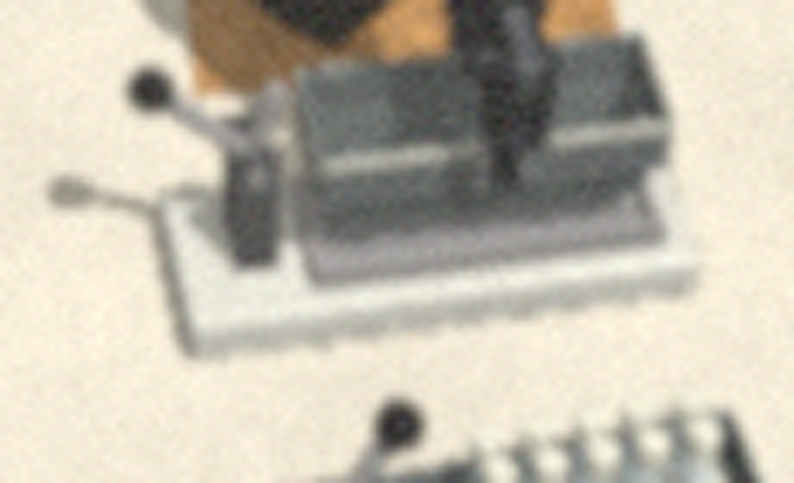

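The tray hangs over the bed between the strips (crop: tray bottom 322–640, strip frame 312–662), clear of the cheek at (252,200). Lowering in small steps.

```bash
python3 -m jog '[{"offset":[-0.001,0.0012,0.006],"roll":0},{"offset":[0,0,0.006],"roll":0},{"offset":[0,0,0],"roll":0}]' | egrep 'tcp|^force'; python3 -m jog '[{"offset":[0,0,0.004],"roll":0},{"offset":[0,0,0],"roll":0}]' | egrep 'tcp|^force'; python3 -m jog '[{"offset":[0,0,0.003],"roll":0},{"offset":[0,0,0],"roll":0}]' | egrep 'tcp|^force'
```

```text
tcp_pos: [0.6369, 0.2373, 0.0461]
force: [-0.3, 0.4, -0.7]
tcp_pos: [0.6372, 0.2375, 0.0428]
force: [0.1, -0.2, -1.8]
tcp_pos: [0.6372, 0.2375, 0.0398]
force: [0.2, -0.3, -1.7]
```

```bash
python3 -m jog '[{"offset":[0,0,0.002],"roll":0},{"offset":[0,0,0],"roll":0}]' | egrep 'tcp|^force'; python3 -m jog '[{"offset":[0,0,0.0015],"roll":0},{"offset":[0,0,0],"roll":0}]' | egrep 'tcp|^force'
```

```text
tcp_pos: [0.6373, 0.2375, 0.038]
force: [-0.1, 0.3, 0.1]
tcp_pos: [0.6375, 0.2376, 0.0368]
force: [0.8, 0.6, -0.9]
```

```bash
python3 -m jog '[{"offset":[0,0,0.001],"roll":0},{"offset":[0,0,0],"roll":0}]' | egrep 'tcp|^force'; python3 -m jog '[{"offset":[0,0,0.001],"roll":0},{"offset":[0,0,0],"roll":0}]' | egrep 'tcp|^force'
```

```text
tcp_pos: [0.6376, 0.2376, 0.0369]
force: [-3.7, -1.2, 5.3]
tcp_pos: [0.6377, 0.2376, 0.0368]
force: [-5.5, -1.1, 9.9]
```

Seated (contact at z 0.0368 as predicted). Releasing and rising.

```bash
python3 -m jog '[{"offset":[0,0,-0.001],"roll":0},{"offset":[0,0,0],"roll":0},{"offset":[0,0,0],"roll":0},{"offset":[0,0,0],"roll":0},{"offset":[0,0,0],"roll":0}]' 1 | egrep 'tcp|^force|width'; python3 -m jog '[{"offset":[0,0,-0.015],"roll":0},{"offset":[0,0,-0.04],"roll":0},{"offset":[0,0,-0.05],"roll":0},{"offset":[0,0,-0.055],"roll":0},{"offset":[0,0,-0.03],"roll":0},{"offset":[0,0,0],"roll":0}]' -1
python3 - <<'E'
from bay import *
p,d,c=grab('side');W=cloud(c,d);X,Y,Z=W[...,0],W[...,1],W[...,2]
bx,by,a=.6375,.2376,np.radians(6.4)
xb=(X-bx)*np.cos(a)+(Y-by)*np.sin(a); yb=-(X-bx)*np.sin(a)+(Y-by)*np.cos(a)
m=(abs(xb)<.1)&(abs(yb)<.045)&(Z>.068)&(Z<.09)&(p.max(-1)>48)
for s in(-1,1):
  k=m&(s*xb>.03)&(s*xb<.08); print(s,k.sum(),'near rim z', np.percentile(Z[k&(yb<-.02)],[10,50,90]) if (k&(yb<-.02)).any() else '', 'y range',yb[k].min(),yb[k].max())
print('x range',xb[m].min(),xb[m].max(),'max z',Z[m].max())
g=p.max(-1);k=(g<50)&(xb<-.12)&(xb>-.2)&(abs(yb)<.04)&(Z>.115)
print('ball',k.sum(),np.median(W[k],0),'bay frame',np.median(xb[k]),np.median(yb[k]))
T,td,tc=grab('top');print('ok')
E
```

```text
tcp_pos: [0.6374, 0.2375, 0.0355]
force: [-0.2, -0.8, 0.2]
width: 0.0857
clock: 18.45
tcp_pos: [0.6385, 0.2378, 0.2311]
tool_rot: [0.998, 0.055, 0.003, -0.002]
force: [-0.7, 0.9, 0.3]
width: 0.0002
grip_force: 0.0
-1 111 near rim z [0.06887227 0.076089   0.08205092] y range -0.034785852338111566 0.036860720168812006
1 126 near rim z [0.07044131 0.0764966  0.08219063] y range -0.039819387097741514 0.03499184805041559
x range -0.0987965753125491 0.0836071227541092 max z 0.08705232245174632
ball 13 [0.48621746 0.21260318 0.14055819] bay frame -0.15355265115495098 -0.0073322487884858595
ok
```

The tray is seated flat (both ends about 0.0765, near-rim median) and the lever ball is still at bay x -154 mm. Next: go behind the ball with the fingers shut.

```bash
python3 -m jog '[{"offset":[-0.049,0,0],"roll":0},{"offset":[-0.049,0,0],"roll":0},{"offset":[-0.049,0,0],"roll":0},{"offset":[-0.049,0,0],"roll":0},{"offset":[0,0,0.045],"roll":0},{"offset":[0,0,0.045],"roll":0},{"offset":[0,0,0.027],"roll":0},{"offset":[0,0,0],"roll":0},{"offset":[0,0,0],"roll":0}]' -1 40 | grep ^force; python3 st.py
cat > bf.py <<'E'
from h import *
a=np.radians(6.4);t=ctrl.sense()['tcp_pos'];q=t[:2]-[.6376,.2378];print('bay frame tcp',q@[np.cos(a),np.sin(a)],q@[-np.sin(a),np.cos(a)],t[2])
E
python3 bf.py
```

```text
force: [0.5, -0.4, 0.6]
t 19.68 tcp [0.443  0.2161 0.1098] yaw 6.32 z [ 0.001  0.    -1.   ] F [ 0.5 -0.4  0.6] w 0.0001 g 0.0 j [ 0.86 -0.24 -0.37  0.   -1.44  0.82]
bay frame tcp -0.19577325692780972 0.0001045200933048546 0.1098481503027674
```

```bash
python3 -m jog '[{"offset":[0.008,0,-0.005],"roll":0},{"offset":[0.01,0,0],"roll":0},{"offset":[0.01,0,0],"roll":0},{"offset":[0.01,0,0],"roll":0},{"offset":[0.01,0,0],"roll":0},{"offset":[0.01,0,0],"roll":0},{"offset":[0.01,0,0],"roll":0},{"offset":[0.008,0,0],"roll":0},{"offset":[0.005,0,0],"roll":0},{"offset":[0,0,0],"roll":0}]' | grep ^force; python3 bf.py
cat > lev.py <<'E'
from h import *
a=np.radians(6.4)
for n in('side','top'):
    p,d,c=grab(n);W=cloud(c,d);X,Y,Z=W[...,0]-.6376,W[...,1]-.2378,W[...,2]
    xb=X*np.cos(a)+Y*np.sin(a);yb=-X*np.sin(a)+Y*np.cos(a)
    k=(abs(yb)<.03)&(xb>-.18)&(xb<-.04)&(Z>.11)&(Z<.17)
    if k.any(): print(n,k.sum(),'x',np.percentile(xb[k],[5,50,95]).round(3),'z',np.percentile(Z[k],[5,50,95]).round(3),'dark',[np.round(np.median(v[k&(p.max(-1)<50)]),3) for v in(xb,yb,Z)])
    k=(abs(yb)<.012)&(xb>-.1)&(xb<-.06)&(Z>.083)&(Z<.11); print('  toe',k.sum(),np.round(np.median(Z[k]),3) if k.any() else '')
E
python3 lev.py
```

```text
force: [-0.0, -0.3, -0.6]
bay frame tcp -0.11492978483345402 -9.501096843718135e-05 0.11336772964903946
side 97 x [-0.125 -0.105 -0.087] z [0.114 0.146 0.162] dark [np.float64(-0.1), np.float64(-0.009), np.float64(0.153)]
  toe 37 0.1
top 3 x [-0.122 -0.12  -0.12 ] z [0.139 0.145 0.165] dark [np.float64(-0.12), np.float64(-0.011), np.float64(0.145)]
  toe 1 0.102
```

```bash
python3 -m jog '[{"offset":[0.006,0,0],"roll":0},{"offset":[0.006,0,0],"roll":0},{"offset":[0,0,0],"roll":0}]' | grep ^force; python3 bf.py;  python3 -m jog '[{"offset":[0.003,0,0],"roll":0},{"offset":[0,0,0],"roll":0}]' | grep ^force; python3 bf.py; python3 -m jog '[{"offset":[0.002,0,0],"roll":0},{"offset":[0,0,0],"roll":0}]' | grep ^force; python3 bf.py; python3 lev.py
```

```text
force: [-0.0, -0.2, 0.4]
bay frame tcp -0.10283907964807427 -4.548808209096485e-05 0.11356337108746017
force: [-1.1, 0.1, -0.3]
bay frame tcp -0.1002263027294066 -8.716370038985522e-05 0.11366734049500227
force: [-7.7, -0.2, 2.9]
bay frame tcp -0.09961650988450498 -0.0001648157613194383 0.1134071677967605
side 110 x [-0.11  -0.093 -0.071] z [0.115 0.144 0.159] dark [np.float64(-0.086), np.float64(-0.009), np.float64(0.15)]
  toe 34 0.093
top 7 x [-0.109 -0.105 -0.104] z [0.132 0.141 0.165] dark [np.float64(-0.105), np.float64(-0.008), np.float64(0.146)]
  toe 1 0.091
```

```bash
python3 -m jog '[{"offset":[0.002,0,0],"roll":0},{"offset":[0,0,0],"roll":0}]' | grep ^force; python3 bf.py; python3 -m jog '[{"offset":[-0.015,0,0],"roll":0},{"offset":[-0.03,0,0],"roll":0},{"offset":[-0.04,0,0],"roll":0},{"offset":[-0.02,0,-0.03],"roll":0},{"offset":[-0.02,0,-0.05],"roll":0},{"offset":[0,0,-0.05],"roll":0},{"offset":[0,0,0],"roll":0}]' | egrep '^force|clock'; python3 lev.py
python3 - <<'E'
from h import *
p,d,c=grab('side');W=cloud(c,d);X,Y,Z=W[...,0]-.6376,W[...,1]-.2378,W[...,2];a=np.radians(6.4)
xb=X*np.cos(a)+Y*np.sin(a);yb=-X*np.sin(a)+Y*np.cos(a)
k=(p.max(-1)<55)&(abs(yb)<.03)&(xb>-.14)&(xb<-.05)&(Z>.125)&(Z<.17);v,u=np.nonzero(k)
q=plane(c,u.mean(),v.mean(),.145)[:2]-[.6376,.2378];print('ball at z .145: bay x',q@[np.cos(a),np.sin(a)],'y',q@[-np.sin(a),np.cos(a)],k.sum())
# tray rim level
m=(abs(yb)<.04)&(Z>.068)&(Z<.09)&(p.max(-1)>48)
for lo,hi in((-.05,-.03),(-.03,0),(0,.03),(.03,.05),(.05,.08)):
    k=m&(xb>lo)&(xb<hi);print(lo,'near',np.percentile(Z[k&(yb<-.02)],90).round(4),'far',np.percentile(Z[k&(yb>.02)],90).round(4))
E
python3 pile.py 2>&1 | sed -n 2p
```

```text
force: [-15.8, -1.1, 5.4]
bay frame tcp -0.09920673902024749 -0.00027201223603886507 0.11320204952150567
clock: 23.12
force: [0.1, -0.1, -0.1]
side 67 x [-0.098 -0.083 -0.069] z [0.114 0.145 0.157] dark [np.float64(-0.078), np.float64(-0.006), np.float64(0.152)]
  toe 35 0.093
top 56 x [-0.096 -0.08  -0.067] z [0.115 0.149 0.155] dark [np.float64(-0.077), np.float64(-0.0), np.float64(0.152)]
  toe 17 0.093
ball at z .145: bay x -0.07622519055670034 y 0.001904951108104368 30
-0.05 near 0.0837 far 0.08
-0.03 near 0.083 far 0.0834
0 near 0.0827 far 0.0806
0.03 near 0.0835 far 0.081
0.05 near 0.082 far 0.0825
  return _methods._mean(a, axis=axis, dtype=dtype,
```

The ball is at bay x -76 mm (locked stop: -76.5), the toe lies over the tray end, the rim is level, and the robot is clear. Handing in.

```bash
python3 -c "
from plant import ctrl
print(ctrl.job_done())"
```

```text
the job is handed in; nothing more can be done
None
```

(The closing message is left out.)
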